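# Load the tape caddy and carry it by its telescopic handle

### The job

Load the tape caddy: slip the wide blue roll of tape over its post, down onto the foot and let it go, then the narrow yellow roll fully down on top of it. Then grip the black knob so that the red button in its side is squeezed in, pull the telescopic handle out past its first stop to its second and last stop, and lift the whole caddy upright, clear of the table by roughly 3 to 12 cm. Finish while still holding it up still by the extended handle, and leave the other things on the table where they are.

Things in the scene. Friction and masses are not known exactly. Their poses are not given: they have to be found in the camera images.
- tape_caddy: Tape caddy, loose, about 0.73 kg without rolls: round dark steel foot 110 mm across, 8 thick, with a fixed aluminium post in its middle and a black knob on a telescopic handle above. Origin: centre of the foot's underside, z up the post. Red button on the knob's -x side. Blue roll home (on the foot): centre 18 above origin; yellow home (on the blue): centre 36 above; each then 4 mm loose round the post
- post_top (a point): Centre of the fixed post's top, 50 mm above the foot's underside; the post is 30 across with a bevelled top. Above it stands the knob: with the handle in, an upright cylinder 20 across from 54 to 83 above the table, with the button standing 4 mm out of it, so that a roll must first pass over the knob
- handle_grip (a point): Where to grip the knob: half-way up it, 68.5 mm above the table with the handle in, midway between the button's outer face (12 away to this point's -x) and the knob's back (12 away to +x). Axes as the caddy's; moves with the handle. Fingers close along this x axis: 24 wide, 20 with the button in. Top of the loaded rolls: 44 above the table
- release_button (a joint): Red button, 10 wide, 16 high, in the knob's -x side: 0 out, 0.004 m fully pressed towards +x. Springs back; 3 N starts it, 7 N presses it fully. While out, a catch locks the handle to the post (a pull then lifts the caddy with the handle in); keep it fully in as the handle is drawn
- upper_section (a joint): Upper, thin section with the knob, sliding up the post's axis: 0 in, 0.036 m drawn out (first stop). Slides out first, about 1 N
- lower_section (a joint): Lower, thicker section: 0 in, 0.036 m out. Follows, at about 2.5 N, once the upper one is at its stop. Both out (0.072 m in all) is the second and last stop; pulling on lifts the caddy, whose weight keeps both drawn out
- blue_roll_center (a point): Centre (half-way up) of the wide roll of blue tape, 45 g, lying flat on the table: ring 62 outside, 38 hole, 20 high; z is its axis
- yellow_roll_center (a point): Centre (half-way up) of the narrow roll of yellow tape, 36 g, lying flat on the table: ring 62 outside, 38 hole, 16 high; z is its axis
- medium_jar: jar of cream medium with a red lid, 66 mm across and 100 high, at the left; bystander. Origin: centre of the underside
- mug: white dotted mug, 82 across and 91 high, at the left; bystander. Origin: underside
- tube_f1: half used oil paint tube, 46 x 132 x 28, lying left of the caddy; bystander. Origin: underside
- tube_f2: half used oil paint tube, 49 x 146 x 31, lying behind the caddy; bystander. Origin: underside
- scissors: scissors with blue handles, 87 x 199 x 9, lying near the table's front edge; bystander. Origin: underside
There are look-alikes about, which are no part of the job. Of the things like the part that bears blue_roll_center, leave any that is grey or orange; of the rest the smaller one is meant.

How it is judged:
By the outcome, as a careful person would: the job done as asked, in the order asked, and still so for the second after the job is handed in, while the arm keeps its last pose, push and grip.
It also fails if it takes over 54 s, if anything falls off the work surface, if the arm or the gripper's body presses on something with over 40 N, if the wrist force passes 120 N, or if a joint passes its speed limit or range.

### The arm

A 6-joint arm with a two-finger parallel gripper is mounted at the origin on a cart in front of the work surface, level with it; the furniture and walls round the work are solid. World frame = base frame: x ahead of the robot, y to its left, z up, the work surface at z = 0. Lengths are in m, angles in rad, forces in N, time in s.
With the tool pointing down it reaches from about 0.325 to 0.85 m from the base axis. Payload 4.4 kg.
Tool frame: the origin (TCP) lies midway between the tips of the shut fingers; the grasp point (between the pads) lies 19 mm behind it (bot.grip_point_offset is the distance from the TCP to the grasp point, in m); y points along the fingers, z is the direction in which the jaws open and shut, and the axes are right-handed (so a half turn about y gives the same grasp; the last joint's range is limited). The gripper opens to 94 mm and grips with 3 to 60 N. Pads are 16 mm wide; open, the fingers measure 119 mm over their backs; the gripper's body (75 mm by 177 mm) begins 78 mm behind the grasp point.
Start: joints at [0.988, 0.207, 1.542, -0, 1.393, -0.15], TCP at [0.241, 0.522, 0.205] pointing down, gripper open.
Joint ranges: [-2.73, 2.73], [-0.86, 2.22], [0.23, 2.46], [-1.11, 4.25], [0.08, 2.63], [-2.82, 2.82]. Speed limits (rad/s): [2.79, 2.79, 3.14, 3.14, 3.14, 3.14].

### API

Orientations are given as a 3x3 rotation matrix whose columns are the frame's x, y, z axes.
In Python, from station import read_state, viewer, bot gives the robot as it stands. The module is installed in compiled form; this text tells all that it offers.
- The arm moves only by the tool carry_out, never from a script. Its argument "deltas" is a list of rows, each a list of 3 entries, a list of its own where there are three numbers: the opening, from -1 (shut) to 1 (fully open), then the shift along the tool's x, y, z in mm, then the turn, a rotation vector about the tool's x, y, z in rad. A call has 1 to 20 rows; each row is the pose to reach, as a shift and turn from the pose commanded when the call began, along the tool's axes at that moment; what a row does not reach only later rows make up. A row lasts 1/8 s, in which the tool goes at most 62.5 mm and 10.7 degrees, less where a joint would pass 70% of its speed; a pose out of reach is approached as far as the arm can. A call with a gripper value outside its range is refused whole. The fingers move at their own pace and stop on an object; "grip_force" is the grip in N (left out, the last holds). Time passes only in rows, so rows that repeat a pose let the fingers close. It gives the time, the measured TCP pose, the force and the opening at its end, in the units of the state.
- read_state(): the state, without advancing time (a new reading comes with each control period).
- viewer.snapshot(name): name is "side" or "top" or "wrist"; returns the picture (480x640x3 uint8, blue, green, red); there is no depth.
- viewer.camera_params(name): a dict with "camera_matrix" (3x3 intrinsics, pixels), "view" (4x4, takes a point from world to camera coordinates); the wrist camera has in their place "T_tool_cam" (4x4, takes a point from camera to tool coordinates, whose origin is the TCP and whose axes are the tool frame's). Camera axes: x right, y down, z forward; pixel columns grow to the right and rows downward; lengths in m; the calibration is good to about 2 mm. A picture is of the moment at which its call begins: read the wrist's pose just before it. camera_params takes no time and is no camera call.
- bot.sign_off(): hands the job in, once; it reports no verdict.
The state is a dict: "clock": time; "joints": joint angles; "qvel": joint speeds; "effort": joint torques, N m; "ee_pos": TCP position; "ee_rot": TCP orientation; "wrist_force": force on the tool from outside, world axes, zero at the start; "torque": the same for the moment, N m; "grip_width": finger opening in m.
Only numpy, scipy, OpenCV 4.12 (cv2) and the standard library are available. Lean on these libraries where they do the work, as an engineer would, in place of code of your own. Each camera call takes 0.05 s, during which the arm holds its last target.

## Working session

There is one attempt and no reset: what is moved stays moved. The work goes in short steps, Python scripts to look and compute and a tool call to move; the robot and the scene stay as the last step left them, time stands still between calls to the robot, and variables do not carry over. Pictures are saved under pics/ and viewed, and the job is handed in when it is done.

Besides the shell and the picture viewer there is one more tool, called by a JSON object that holds its "fn" and its "kwargs". carry_out: Moves the arm, as the interface text tells. Its arguments: {"type":"object","properties":{"deltas":{"type":"array","items":{"type":"array"}},"grip_force":{"type":"number"}},"required":["deltas"]}

```bash
mkdir -p pics; ls
python3 - <<'E'
from station import read_state, viewer, bot
import cv2
s=read_state(); print({k:(v if not hasattr(v,'tolist') else v.tolist()) for k,v in s.items()}); print(bot.grip_point_offset)
for n in ("top","side","wrist"):
    cv2.imwrite(f"pics/{n}0.png",viewer.snapshot(n)); print(n,viewer.camera_params(n))
E
```

```text
pics
{'clock': 0.0, 'joints': [0.9874631880806873, 0.20738802952097735, 1.5429617148395924, -1.5210339879162526e-06, 1.3934906967400087, -0.15051696930598127], 'qvel': [-0.0001484243850651153, 0.00023141258735786413, 0.00026406777444751956, -0.0006428620532460679, 0.0008622261140727304, 0.00014560625972911625], 'effort': [0.00040636448829900473, -37.08810210227966, -28.1418639421463, 0.07004945073276758, 0.03618038725107908, -0.00016336584394593956], 'ee_pos': [0.240739018964101, 0.5212838922288093, 0.20430529118968085], 'ee_rot': [[0.9077880737117079, -0.0012368507986961024, 0.41942732794476834], [-0.4194290173757233, -0.0018768970474305896, 0.9077861954451103], [-0.0003355741674503118, -0.9999974737255964, -0.0022225958703796715]], 'wrist_force': [-0.7778385027284873, -0.1337208194658971, 0.03721292103768898], 'torque': [-0.008946052273674204, 0.0015399703012905122, 0.0009218200413621179], 'grip_width': 0.09348987922734776}
0.0188
top {'camera_matrix': array([[456.78267424,   0.        , 320.37500743],
       [  0.        , 456.78267424, 242.90002257],
       [  0.        ,   0.   
[... 640 characters left out ...]
, -0.62414941, -0.74867033,  0.19815532],
       [ 0.27264893,  0.69740619, -0.66278742,  0.92268734],
       [ 0.        ,  0.        ,  0.        ,  1.        ]])}
wrist {'camera_matrix': array([[421.28487378,   0.        , 320.80902458],
       [  0.        , 421.28487378, 243.79400547],
       [  0.        ,   0.        ,   1.        ]]), 'T_tool_cam': array([[ 3.22704024e-05,  9.73909867e-01,  2.26935165e-01,
        -6.56289537e-02],
       [ 1.46882958e-04, -2.26935167e-01,  9.73909856e-01,
        -1.79910076e-01],
       [ 9.99999989e-01,  1.90444532e-06, -1.50374051e-04,
        -1.70545054e-04],
       [ 0.00000000e+00,  0.00000000e+00,  0.00000000e+00,
         1.00000000e+00]])}
```

View pics/top0.png

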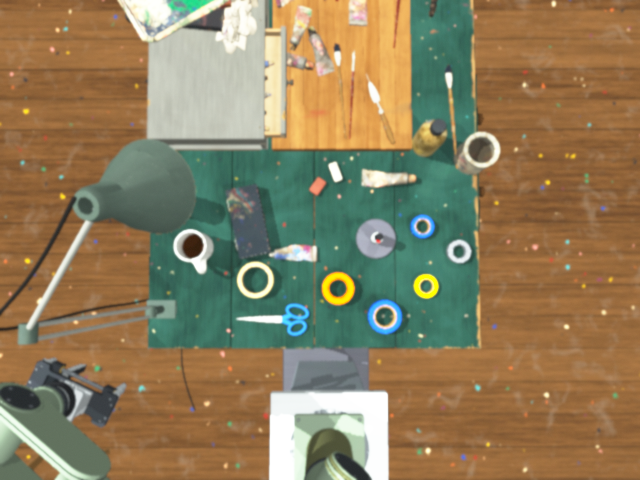

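View pics/side0.png

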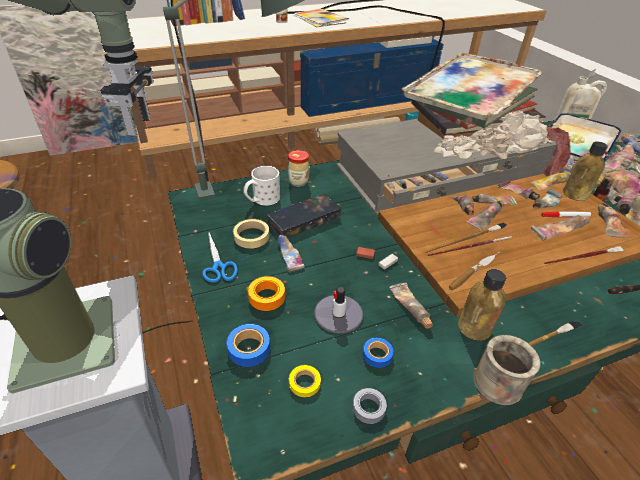

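View pics/wrist0.png

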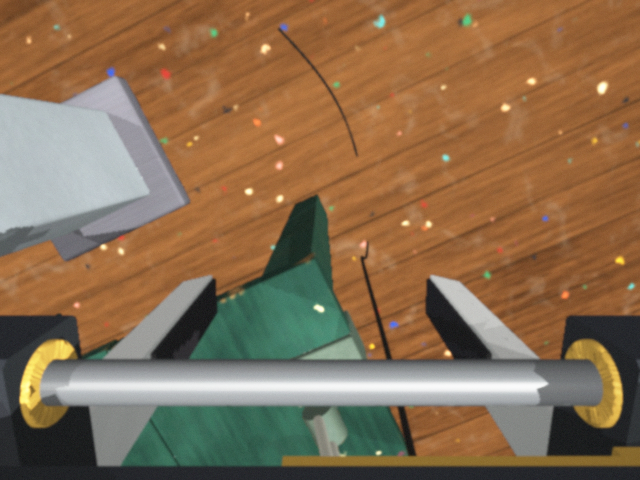

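The image shows these roll candidates in the top view:
- small blue at (423,226)
- large blue at (385,316)
- orange at (338,288)
- yellow at (426,286)
- grey at (459,251)
- cream at (255,280)

The small blue roll fits, being the smaller of the two that are blue. I'll confirm it with a crop and measurements.

```bash
cat > h.py <<'E'
import numpy as np, cv2
from station import read_state, viewer, bot
def ray(n,u,v):
    p=viewer.camera_params(n); K=p["camera_matrix"]
    if n=="wrist":
        s=read_state(); T=np.eye(4); T[:3,:3]=s["ee_rot"]; T[:3,3]=s["ee_pos"]; C=T@p["T_tool_cam"]
    else: C=np.linalg.inv(p["view"])
    d=C[:3,:3]@np.linalg.solve(K,[u,v,1.]); return C[:3,3],d/np.linalg.norm(d)
def onz(n,u,v,z):
    o,d=ray(n,u,v); return o+d*(z-o[2])/d[2]
def tri(a,b):
    (o1,d1),(o2,d2)=a,b
    A=np.c_[d1,-d2]; t=np.linalg.lstsq(A,o2-o1,rcond=None)[0]
    p,q=o1+d1*t[0],o2+d2*t[1]; return (p+q)/2,np.linalg.norm(p-q)
def proj(n,P):
    p=viewer.camera_params(n); c=p["view"]@np.r_[P,1]; q=p["camera_matrix"]@c[:3]; return q[:2]/q[2]
def mask(im,lo,hi,c=None,r=60):
    h=cv2.cvtColor(im,cv2.COLOR_BGR2HSV); m=cv2.inRange(h,np.array(lo),np.array(hi))
    if c is not None:
        z=np.zeros_like(m); cv2.circle(z,c,r,255,-1); m&=z
    return m
E
python3 - <<'E'
from h import *
t=cv2.imread("pics/top0.png"); s=cv2.imread("pics/side0.png")
for nm,lo,hi,ct in (("blue",(95,120,60),(125,255,255),(423,226)),("yellow",(22,120,120),(34,255,255),(426,286)),("bigblue",(95,120,60),(125,255,255),(385,316)),("cream",(15,30,150),(35,140,255),(255,280))):
    m=mask(t,lo,hi,ct,26 if nm!="cream" else 30); c=max(cv2.findContours(m,0,2)[0],key=cv2.contourArea)
    (x,y),r=cv2.minEnclosingCircle(c)
    e=cv2.fitEllipse(c); h=.02 if 'bl' in nm else .016
    P=onz("top",*e[0],h); print(nm,e,P.round(4),"diam",(np.linalg.norm(onz("top",e[0][0]+max(e[1])/2,e[0][1],h)-P)*2).round(4), "sidepx",proj("side",P))
for n,u,v in (("lampbase",165,310),("scis",305,320),("tubef2",388,178),("bottle",430,138),("foot",376,239),("lampjoint0",30,333),("tube1l",270,253),("edge",315,348),("edgeR",478,300)): print(n,onz("top",u,v,0).round(3))
a=cv2.resize(t[190:320,340:480],None,fx=4,fy=4,interpolation=2); cv2.imwrite("pics/c1.png",a)
b=cv2.resize(s[270:350,290:400],None,fx=7,fy=7,interpolation=2); cv2.imwrite("pics/c2.png",b)
E
```

```text
blue ((422.0000305175781, 226.1265411376953), (24.822240829467773, 25.828580856323242), 97.54608154296875) [ 0.6057 -0.2584  0.02  ] diam 0.071 sidepx [377.68017361 349.30691428]
yellow ((425.67144775390625, 285.7981872558594), (24.001300811767578, 24.938053131103516), 116.86412811279297) [ 0.4422 -0.2669  0.016 ] diam 0.0683 sidepx [304.26126103 378.15367087]
bigblue ((384.4803771972656, 316.22235107421875), (35.25763702392578, 36.34505844116211), 133.7056121826172) [ 0.3602 -0.1527  0.02  ] diam 0.0988 sidepx [248.05299442 343.18816851]
cream ((254.95327758789062, 279.49114990234375), (36.215919494628906, 36.70486068725586), 35.94969177246094) [0.4604 0.2004 0.016 ] diam 0.1005 sidepx [251.06664604 231.97150518]
lampbase [ 0.377  0.451 -0.   ]
scis [0.348 0.064 0.   ]
tubef2 [ 0.744 -0.169  0.   ]
bottle [ 0.857 -0.289  0.   ]
foot [ 0.572 -0.134  0.   ]
lampjoint0 [0.314 0.821 0.   ]
tube1l [0.533 0.161 0.   ]
edge [0.272 0.036 0.   ]
edgeR [ 0.402 -0.415  0.   ]
```

View pics/c1.png

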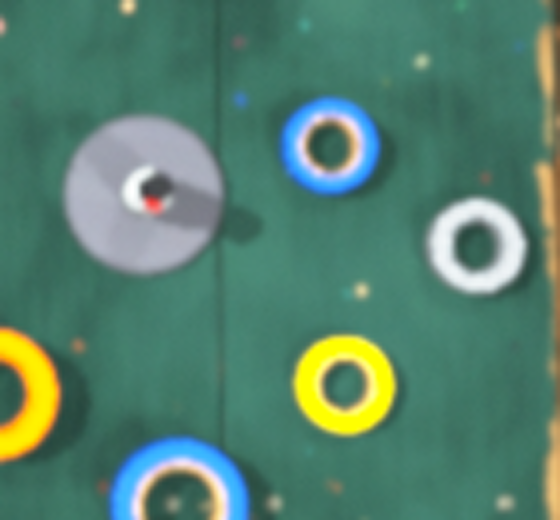

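View pics/c2.png

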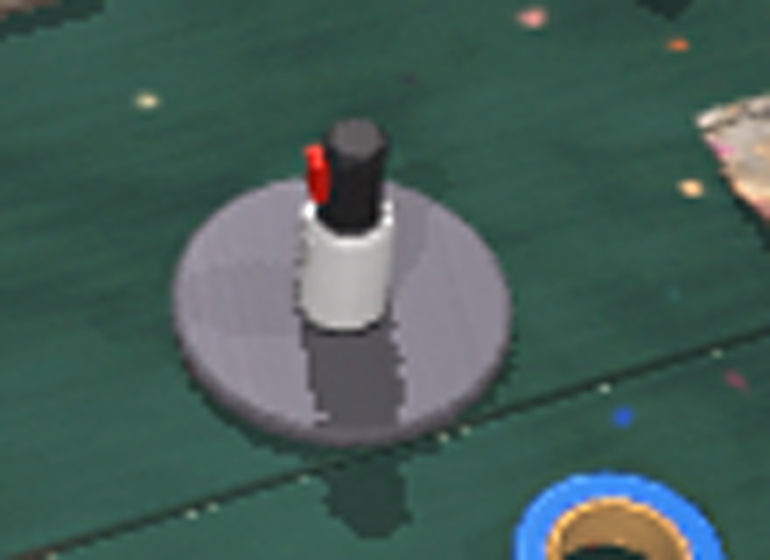

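The crops confirm it: the small blue roll, at (422,226) in the top view, has an outer diameter well under the big blue's. The button points roughly towards the robot. I'll swing round to the caddy, keeping clear of the lamp.

```bash
cat >> h.py <<'E'
def todelta(R0,p0,P,yaw=None):
    "mm shift in tool axes; turn about tool y to get tool z at world yaw (tool down)"
    d=R0.T@(np.array(P)-p0)*1000
    if yaw is None: return d.round(1)
    zt=np.array([np.cos(yaw),np.sin(yaw),0]); y=np.array([0,0,-1.]); Rt=np.c_[np.cross(y,zt),y,zt]
    return d.round(1), cv2.Rodrigues(R0.T@Rt)[0].ravel().round(3)
E
python3 - <<'E'
from h import *
s=read_state(); R=np.array(s["ee_rot"]); p=np.array(s["ee_pos"])
for P,y in (((.25,.40,.204),1.138),((.26,.28,.204),.9),((.45,0,.204),.3),((.59,-.2,.18),0)): print(P,todelta(R,p,P,y))
E
```

```text
(0.25, 0.4, 0.204) (array([  59.3,    0.7, -106.4]), array([ 0.002,  0.   , -0.   ]))
(0.26, 0.28, 0.204) (array([ 118.7,    0.9, -211.1]), array([ 0.002,  0.238, -0.   ]))
(0.45, 0, 0.204) (array([ 408.6,    1.1, -385.7]), array([0.002, 0.838, 0.   ]))
(0.59, -0.2, 0.18) (array([ 619.6,   25.3, -508.5]), array([2.000e-03, 1.138e+00, 1.000e-03]))
```

{"fn": "carry_out", "kwargs": {"deltas": [[1,[30,0,-53],[0,0,0]],[1,[59,0,-106],[0,0,0]],[1,[89,0,-158],[0,0.1,0]],[1,[119,0,-211],[0,0.24,0]],[1,[167,0,-240],[0,0.34,0]],[1,[216,0,-269],[0,0.44,0]],[1,[264,0,-298],[0,0.54,0]],[1,[312,0,-327],[0,0.64,0]],[1,[360,0,-356],[0,0.74,0]],[1,[409,0,-386],[0,0.84,0]],[1,[460,5,-417],[0,0.92,0]],[1,[515,10,-447],[0,1.0,0]],[1,[567,18,-478],[0,1.08,0]],[1,[620,25,-508],[0,1.138,0]],[1,[620,25,-508],[0,1.138,0]],[1,[620,25,-508],[0,1.138,0]]]}}

```text
clock: 2.15
ee_pos: [0.5903, -0.1987, 0.1796]
ee_rot: [[-0.0, -0.002, 1.0], [-1.0, 0.001, -0.0], [-0.001, -1.0, -0.002]]
wrist_force: [-0.4, -0.5, -0.6]
grip_width: 0.0943
```

Run:
```python
from h import *
s=read_state(); print(s["clock"],np.round(s["ee_pos"],4),np.round(s["ee_rot"],4).tolist(),np.abs(s["qvel"]).max())
np.savez("w1.npz",R=s["ee_rot"],p=s["ee_pos"]); cv2.imwrite("pics/w1.png",viewer.snapshot("wrist"))
```

```text
2.15 [ 0.5903 -0.1987  0.1796] [[-0.0001, -0.0018, 1.0], [-1.0, 0.0013, -0.0001], [-0.0013, -1.0, -0.0018]] 0.040158267067062874
```

View pics/w1.png

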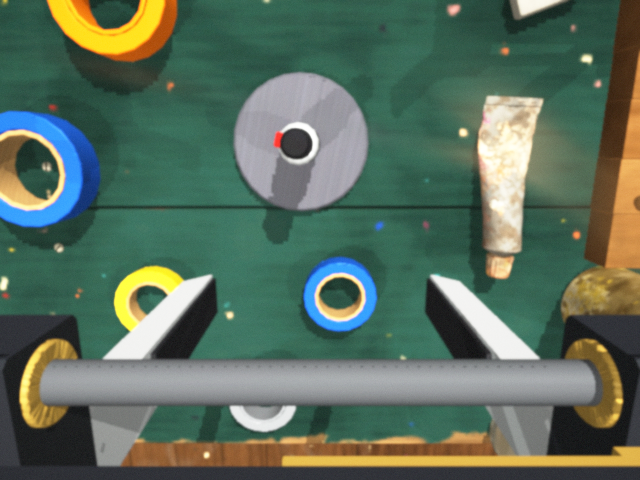

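The wrist view shows the foot at about (301,141), the knob at (296,143) with the red button to its left at (278,140), the blue roll at (340,295) and the yellow at (150,297), partly hidden. Now I'll measure them.

Run:
```python
from h import *
im=cv2.imread("pics/w1.png")
def ell(m,k=None):
    c=max(cv2.findContours(m,0,cv2.CHAIN_APPROX_NONE)[0],key=cv2.contourArea); return cv2.fitEllipse(cv2.convexHull(c)),c
# foot: grey low-sat not green
h=cv2.cvtColor(im,cv2.COLOR_BGR2HSV)
g=mask(im,(0,0,30),(180,85,255),(301,141),80); g=cv2.morphologyEx(g,cv2.MORPH_OPEN,np.ones((5,5)))
e,c=ell(g); print("foot",e,onz("wrist",*e[0],.008).round(4))
k=cv2.inRange(h,np.array((0,0,0)),np.array((180,255,60))); z=np.zeros_like(k); cv2.circle(z,(296,143),20,255,-1); k&=z
e2,c2=ell(k); print("knobtop",e2,onz("wrist",*e2[0],.083).round(4))
r=mask(im,(0,150,80),(8,255,255),(280,140),18)|mask(im,(172,150,80),(180,255,255),(280,140),18)
ys,xs=np.nonzero(r); print("btn",xs.min(),xs.max(),ys.min(),ys.max(),xs.mean(),ys.mean()); 
P=onz("wrist",xs.min(),ys.mean(),.0765); print(P)
for n,lo,hi,ct,z in (("blue",(95,100,50),(125,255,255),(340,295),.02),):
    m=mask(im,lo,hi,ct,48); e3,c3=ell(m); print(n,e3,onz("wrist",*e3[0],z).round(4))
    # inner hole top rim: hull of hole
    hier=cv2.findContours(m,cv2.RETR_CCOMP,cv2.CHAIN_APPROX_NONE); 
    for cc,hh in zip(hier[0],hier[1][0]):
        if hh[3]>=0 and cv2.contourArea(cc)>200: ei=cv2.fitEllipse(cc); print("blue inner",ei,onz("wrist",*ei[0],z).round(4))
cv2.imwrite("pics/c3.png",cv2.resize(im[100:190,230:370],None,fx=5.5,fy=5.5,interpolation=2))
```

```text
foot ((300.6660461425781, 141.18394470214844), (137.19091796875, 140.95834350585938), 171.68138122558594) [ 0.5734 -0.1293  0.008 ]
knobtop ((295.6617431640625, 143.7760772705078), (27.744089126586914, 30.058204650878906), 103.82051086425781) [ 0.5737 -0.1317  0.083 ]
btn 274 282 132 146 277.9021739130435 139.33695652173913
[ 0.55921916 -0.12888882  0.0765    ]
blue ((339.4555969238281, 294.09039306640625), (74.88880157470703, 76.89449310302734), 0.6479089856147766) [ 0.6057 -0.2562  0.02  ]
blue inner ((339.7264404296875, 296.6768798828125), (50.34546661376953, 52.77378463745117), 85.99372863769531) [ 0.606  -0.2585  0.02  ]
```

View pics/c3.png

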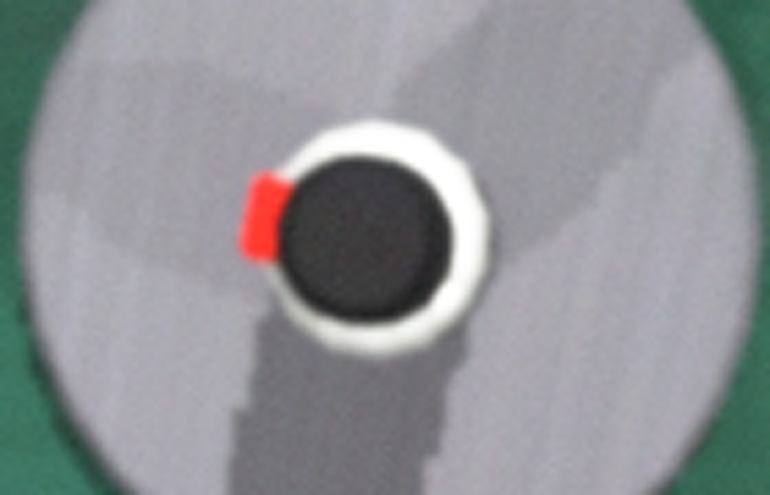

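Run:
```python
from h import *
s=read_state(); R=np.array(s["ee_rot"]); p=np.array(s["ee_pos"])
for P,y in (((.606,-.2585,.10),-.175),((.606,-.2585,.004),-.175)): print(P,todelta(R,p,P,y))
t=cv2.imread("pics/top0.png"); print(onz("top",379.2,236.5,.083))
```

```text
(0.606, -0.2585, 0.1) (array([60.3, 80.2, 15.7]), array([ 0.001,  0.176, -0.001]))
(0.606, -0.2585, 0.004) (array([ 60.4, 176.2,  15.8]), array([ 0.001,  0.176, -0.001]))
[ 0.57286876 -0.1322362   0.083     ]
```

{"fn": "carry_out", "kwargs": {"deltas": [[1,[30,40,8],[0,0.09,0]],[1,[60,80,16],[0,0.175,0]],[1,[60,125,16],[0,0.175,0]],[1,[60,160,16],[0,0.175,0]],[1,[60,175,16],[0,0.175,0]],[1,[60,175,16],[0,0.175,0]],[-0.2,[60,175,16],[0,0.175,0]],[-0.2,[60,175,16],[0,0.175,0]],[-0.2,[60,175,16],[0,0.175,0]]], "grip_force": 10}}

```text
clock: 3.32
ee_pos: [0.6078, -0.2597, 0.0068]
ee_rot: [[-0.174, 0.002, 0.985], [-0.985, -0.001, -0.174], [0.001, -1.0, 0.002]]
wrist_force: [-0.3, 0.6, -0.3]
grip_width: 0.0671
```

Run:
```python
from h import *
s=read_state(); print(s["clock"],s["grip_width"],np.round(s["ee_pos"],4))
cv2.imwrite("pics/w2.png",viewer.snapshot("wrist"))
```

```text
3.325 0.0671496879829915 [ 0.6078 -0.2597  0.0068]
```

View pics/w2.png

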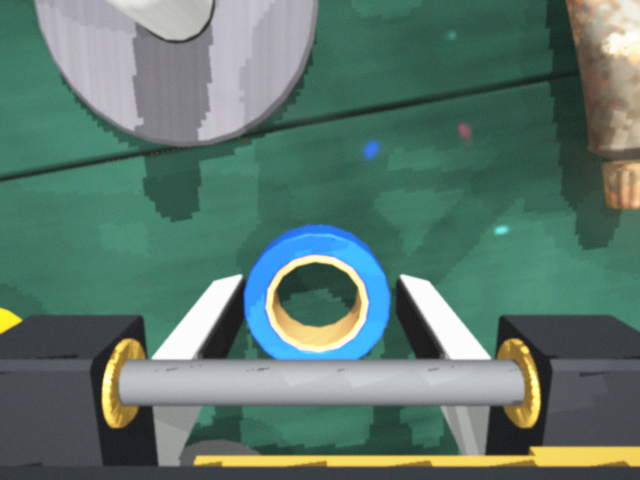

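{"fn": "carry_out", "kwargs": {"deltas": [[-0.5,[0,2,0],[0,0,0]],[-0.5,[0,2,0],[0,0,0]],[-0.5,[0,2,0],[0,0,0]]], "grip_force": 12}}

```text
clock: 3.75
ee_pos: [0.6074, -0.2596, 0.006]
ee_rot: [[-0.174, 0.001, 0.985], [-0.985, -0.001, -0.174], [0.0, -1.0, 0.001]]
wrist_force: [-3.3, 2.0, 9.7]
grip_width: 0.0614
```

Run:
```python
from h import *
s=read_state(); print(s["clock"],s["grip_width"],np.round(s["ee_pos"],4))
im=viewer.snapshot("wrist");cv2.imwrite("pics/w3.png",im)
m=mask(im,(95,100,50),(125,255,255),(318,300),85)
hier=cv2.findContours(m,cv2.RETR_CCOMP,cv2.CHAIN_APPROX_NONE)
R=np.array(s["ee_rot"]);p=np.array(s["ee_pos"])
for cc,hh in zip(*[hier[0],hier[1][0]]):
    if cv2.contourArea(cc)>1000: e=cv2.fitEllipse(cc); P=onz("wrist",*e[0],.02); print(e,P.round(4),"tool mm",(R.T@(P-p)*1000).round(1))
```

```text
3.75 0.06139540835993151 [ 0.6074 -0.2596  0.006 ]
((320.5997009277344, 295.66949462890625), (140.3437957763672, 150.44647216796875), 89.25629425048828) [ 0.6079 -0.2552  0.02  ] tool mm [ -4.4 -14.   -0.3]
((320.6348876953125, 303.50982666015625), (99.30937194824219, 104.44990539550781), 90.97457122802734) [ 0.6073 -0.2586  0.02  ] tool mm [ -1.  -14.   -0.3]
```

Run:
```python
from h import *
s=read_state(); R=np.array(s["ee_rot"]); p=np.array(s["ee_pos"])
for P,y in (((.6074,-.2596,.13),-.175),((.5738,-.1327,.13),-.175)): print(P,todelta(R,p,P,y))
```

```text
(0.6074, -0.2596, 0.13) (array([ 1.00e-01, -1.24e+02,  1.00e-01]), array([-0.001, -0.   ,  0.   ]))
(0.5738, -0.1327, 0.13) (array([-119. , -124.1,  -55.1]), array([-0.001, -0.   ,  0.   ]))
```

{"fn": "carry_out", "kwargs": {"deltas": [[-0.5,[0,-30,0],[0,0,0]],[-0.5,[0,-75,0],[0,0,0]],[-0.5,[0,-120,0],[0,0,0]],[-0.5,[-20,-124,-9],[0,0,0]],[-0.5,[-60,-124,-28],[0,0,0]],[-0.5,[-95,-124,-44],[0,0,0]],[-0.5,[-119,-124,-55],[0,0,0]],[-0.5,[-119,-124,-55],[0,0,0]],[-0.5,[-119,-124,-55],[0,0,0]],[-0.5,[-119,-124,-55],[0,0,0]]], "grip_force": 12}}

```text
clock: 5.05
ee_pos: [0.5739, -0.1337, 0.1274]
ee_rot: [[-0.175, 0.0, 0.984], [-0.984, -0.0, -0.175], [0.0, -1.0, 0.0]]
wrist_force: [0.3, 0.1, -0.1]
grip_width: 0.0613
```

Run:
```python
from h import *
s=read_state(); print(s["clock"],s["grip_width"],np.round(s["ee_pos"],4),np.round(s["wrist_force"],1))
im=viewer.snapshot("wrist");cv2.imwrite("pics/w4.png",im)
cv2.imwrite("pics/s4.png",viewer.snapshot("side"))
```

```text
5.05 0.06131166752144576 [ 0.5739 -0.1337  0.1274] [ 0.3  0.1 -0.1]
```

View pics/w4.png

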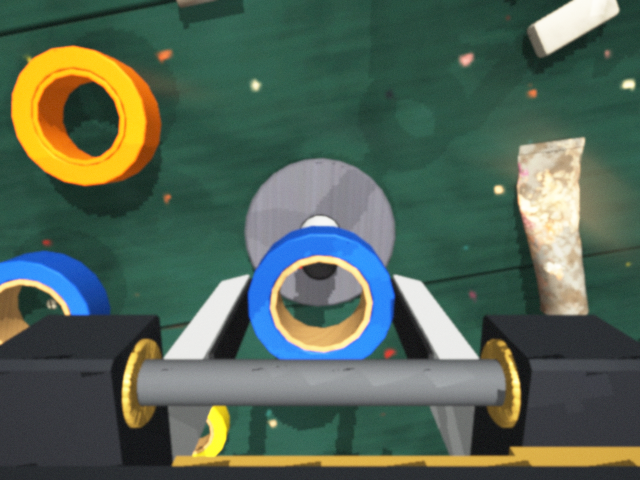

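View pics/s4.png

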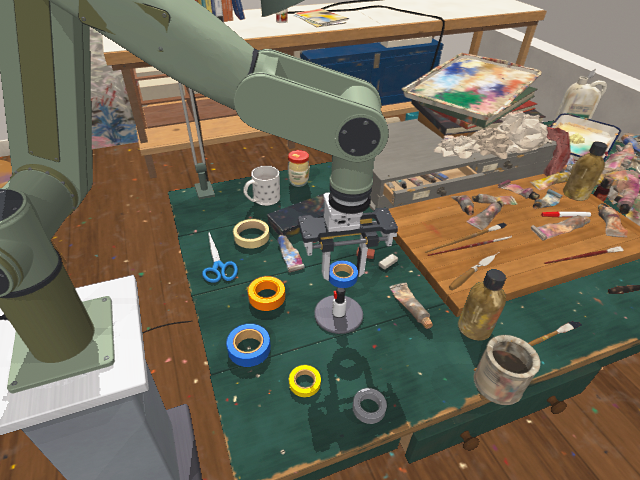

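The ring is held level above the caddy: ring at (320,297) and foot centre at about (320,232). I'll compare their positions on the ground.

Run:
```python
from h import *
s=read_state(); R=np.array(s["ee_rot"]);p=np.array(s["ee_pos"]); im=cv2.imread("pics/w4.png")
m=mask(im,(95,100,50),(125,255,255),(320,297),80)
hier=cv2.findContours(m,cv2.RETR_CCOMP,cv2.CHAIN_APPROX_NONE)
for cc,hh in zip(*[hier[0],hier[1][0]]):
    if cv2.contourArea(cc)>1000: e=cv2.fitEllipse(cc); P=onz("wrist",*e[0],p[2]+.014); print(np.round(e[0],1),np.round(e[1],1),P.round(4),"tool mm",(R.T@(P-p)*1000).round(1))
h=cv2.cvtColor(im,cv2.COLOR_BGR2HSV)
g=mask(im,(115,0,60),(180,80,255),(320,232),90); g=cv2.morphologyEx(g,cv2.MORPH_OPEN,np.ones((5,5)))
c=max(cv2.findContours(g,0,cv2.CHAIN_APPROX_NONE)[0],key=cv2.contourArea)[:,0]
# rim points: cast to plane z=.008 and circle-fit with R=.055, upper arc
pts=np.array([onz("wrist",*q,.008)[:2] for q in cv2.convexHull(c)[:,0]])
from scipy.optimize import least_squares
f=lambda a:np.hypot(pts[:,0]-a[0],pts[:,1]-a[1])-a[2]
r=least_squares(f,[.573,-.13,.055],loss="soft_l1",f_scale=.001); print("foot",r.x.round(4),np.abs(r.fun).mean())
r=least_squares(lambda a:np.hypot(pts[:,0]-a[0],pts[:,1]-a[1])-.055,[.573,-.13],loss="soft_l1",f_scale=.001); print("foot R55",r.x.round(4))
print(len(pts))
v=np.zeros_like(im); v[g>0]=im[g>0]
cv2.imwrite("pics/c4.png",np.hstack([cv2.resize(im[140:340,230:410],None,fx=2,fy=2),cv2.resize(v[140:340,230:410],None,fx=2,fy=2)]))
```

```text
[320.8 296.3] [138.5 149.7] [ 0.5743 -0.1294  0.1414] tool mm [ -4.2 -14.   -0.2]
[320.7 303.3] [ 98.7 104.1] [ 0.5737 -0.1325  0.1414] tool mm [ -1.1 -14.   -0.3]
foot [ 0.5731 -0.1308  0.0533] 0.00024470269055151627
foot R55 [ 0.5732 -0.1327]
29
```

View pics/c4.png

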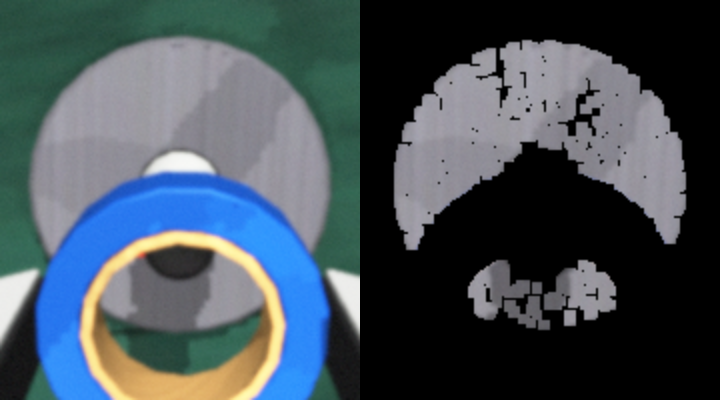

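{"fn": "carry_out", "kwargs": {"deltas": [[-0.5,[-0.5,25,0],[0,0,0]],[-0.5,[-0.5,45,0],[0,0,0]],[-0.5,[-0.5,60,0],[0,0,0]],[-0.5,[-0.5,67,0],[0,0,0]],[-0.5,[-0.5,67,0],[0,0,0]]], "grip_force": 12}}

```text
clock: 5.78
ee_pos: [0.5735, -0.1321, 0.0601]
ee_rot: [[-0.174, -0.001, 0.985], [-0.985, 0.0, -0.174], [-0.0, -1.0, -0.001]]
wrist_force: [0.6, 0.4, -0.7]
grip_width: 0.0611
```

Run:
```python
from h import *
s=read_state(); print(s["clock"],s["grip_width"],np.round(s["ee_pos"],4),np.round(s["wrist_force"],1))
im=viewer.snapshot("wrist");cv2.imwrite("pics/w5.png",im)
```

```text
5.775 0.061099258200884306 [ 0.5735 -0.1321  0.0601] [ 0.6  0.4 -0.7]
```

View pics/w5.png

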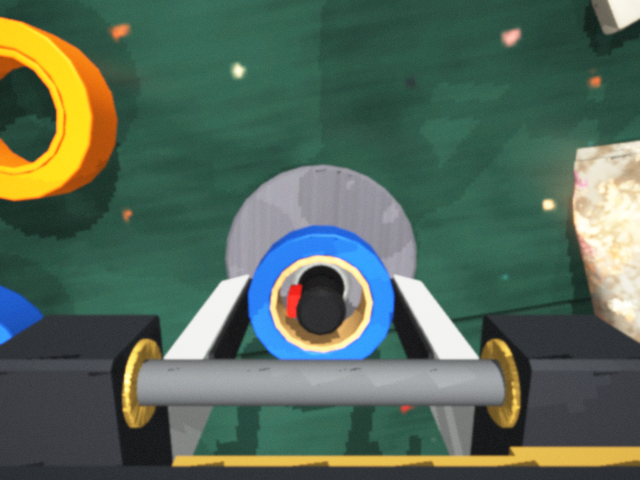

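The knob shows through the hole at (321,309), well centred, with the button straight to the left at (294,300), so the yaw is right. Next I lower it onto the foot and release.

{"fn": "carry_out", "kwargs": {"deltas": [[-0.5,[0,15,0],[0,0,0]],[-0.5,[0,30,0],[0,0,0]],[-0.5,[0,40,0],[0,0,0]],[-0.5,[0,45,0],[0,0,0]],[-0.5,[0,45,0],[0,0,0]],[-0.5,[0,45,0],[0,0,0]]], "grip_force": 12}}

```text
clock: 6.58
ee_pos: [0.574, -0.1321, 0.0158]
ee_rot: [[-0.174, 0.001, 0.985], [-0.985, -0.0, -0.174], [0.0, -1.0, 0.001]]
wrist_force: [-0.2, 1.1, -1.4]
grip_width: 0.0611
```

Run:
```python
from h import *
s=read_state(); print(s["clock"],s["grip_width"],np.round(s["ee_pos"],4),np.round(s["wrist_force"],1))
im=viewer.snapshot("wrist");cv2.imwrite("pics/w6.png",im)
```

```text
6.575 0.06106594074251523 [ 0.574  -0.1321  0.0158] [-0.2  1.1 -1.4]
```

View pics/w6.png

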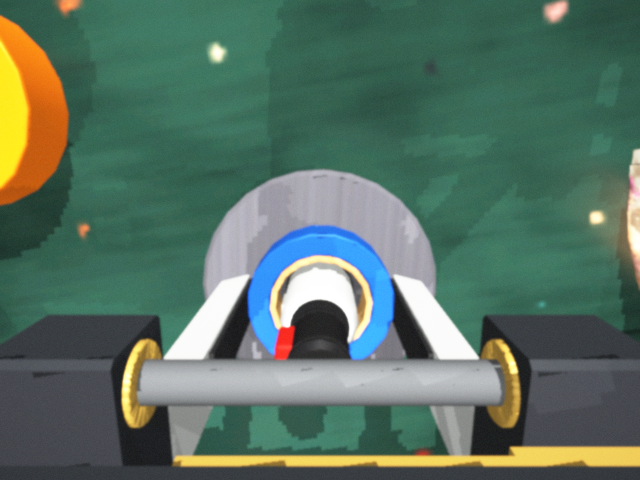

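{"fn": "carry_out", "kwargs": {"deltas": [[-0.5,[0,2,0],[0,0,0]],[-0.5,[0,2,0],[0,0,0]],[0.8,[0,2,0],[0,0,0]],[0.8,[0,2,0],[0,0,0]],[1,[0,1,0],[0,0,0]],[1,[0,-25,0],[0,0,0]],[1,[0,-75,0],[0,0,0]],[1,[0,-125,0],[0,0,0]],[1,[0,-135,0],[0,0,0]]]}}

```text
clock: 7.75
ee_pos: [0.5765, -0.133, 0.1552]
ee_rot: [[-0.174, 0.008, 0.985], [-0.985, -0.003, -0.174], [0.002, -1.0, 0.009]]
wrist_force: [-0.3, 0.6, 0.4]
grip_width: 0.094
```

Run:
```python
from h import *
s=read_state(); R=np.array(s["ee_rot"]);p=np.array(s["ee_pos"]);print(s["clock"],s["grip_width"],np.round(s["ee_pos"],4),np.round(s["wrist_force"],1))
im=viewer.snapshot("wrist");cv2.imwrite("pics/w7.png",im)
cv2.imwrite("pics/s7.png",cv2.resize(viewer.snapshot("side")[250:400,240:440],None,fx=4,fy=4))
print(todelta(R,p,(.4422,-.2669,.12),-.175))
```

```text
7.75 0.09404608845979925 [ 0.5765 -0.133   0.1552] [-0.3  0.6  0.4]
(array([ 155.1,   34.5, -109.2]), array([-0.009,  0.   ,  0.002]))
```

View pics/w7.png

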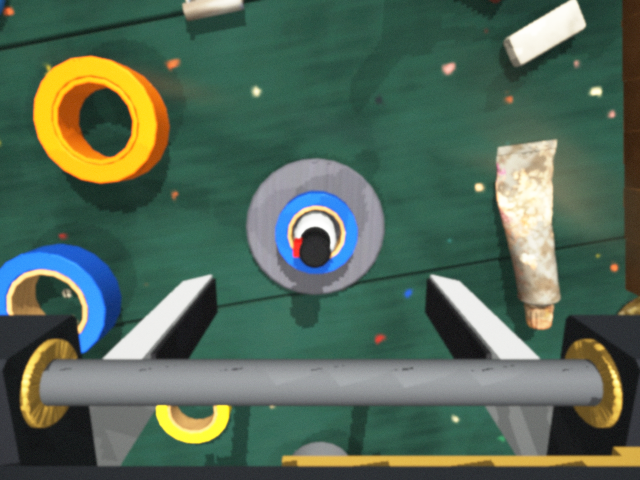

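View pics/s7.png

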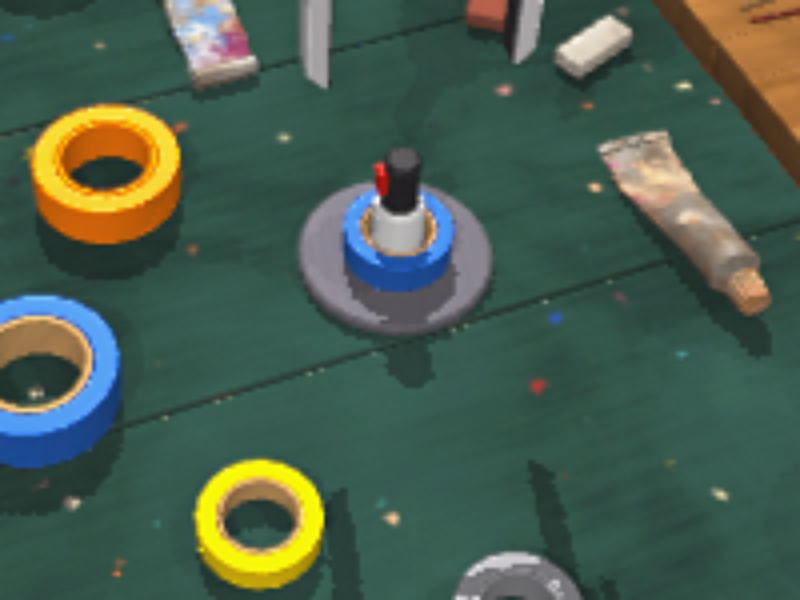

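The blue roll lies flat on the foot. Next, the yellow.

{"fn": "carry_out", "kwargs": {"deltas": [[1,[39,0,-27],[0,0,0]],[1,[80,5,-55],[0,0,0]],[1,[120,20,-82],[0,0,0]],[1,[155,34,-109],[0,0,0]],[1,[155,34,-109],[0,0,0]],[1,[155,34,-109],[0,0,0]]]}}

```text
clock: 8.6
ee_pos: [0.4387, -0.2647, 0.115]
ee_rot: [[-0.175, -0.002, 0.985], [-0.985, 0.002, -0.175], [-0.002, -1.0, -0.002]]
wrist_force: [-0.2, 0.6, -0.3]
grip_width: 0.0941
```

Run:
```python
from h import *
s=read_state(); R=np.array(s["ee_rot"]);p=np.array(s["ee_pos"]);print(s["clock"],s["grip_width"],np.round(s["ee_pos"],4),np.round(s["ee_rot"],4)[:,1])
im=viewer.snapshot("wrist");cv2.imwrite("pics/w8.png",im)
m=mask(im,(22,120,110),(34,255,255),(320,300),80); m=cv2.morphologyEx(m,cv2.MORPH_OPEN,np.ones((3,3)))
hier=cv2.findContours(m,cv2.RETR_CCOMP,cv2.CHAIN_APPROX_NONE)
for cc,hh in zip(*[hier[0],hier[1][0]]):
    if cv2.contourArea(cc)>500: e=cv2.fitEllipse(cc); P=onz("wrist",*e[0],.016); print(np.round(e[0],1),np.round(e[1],1),P.round(4),"tool",(R.T@(P-p)*1000).round(1))
```

```text
8.6 0.0940891185011768 [ 0.4387 -0.2647  0.115 ] [-0.0017  0.0023 -1.    ]
[325.8 252.6] [71.3 85.5] [ 0.4414 -0.2711  0.016 ] tool [ 6.1 98.9  4. ]
```

View pics/w8.png

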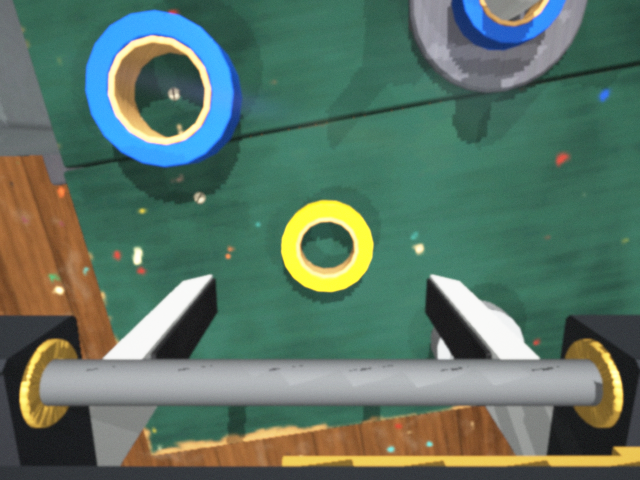

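Run:
```python
from h import *
s=read_state(); R=np.array(s["ee_rot"]);p=np.array(s["ee_pos"]);im=cv2.imread("pics/w8.png")
m=mask(im,(20,90,90),(36,255,255),(327,246),60)
c=max(cv2.findContours(m,0,cv2.CHAIN_APPROX_NONE)[0],key=cv2.contourArea); x,y,w,h=cv2.boundingRect(c); print(x,y,w,h,cv2.fitEllipse(cv2.convexHull(c)))
for q in ((327.3,246),cv2.fitEllipse(cv2.convexHull(c))[0]):
    P=onz("wrist",*q,.016); print(P.round(4),"tool",(R.T@(P-p)*1000).round(1), todelta(R,p,(P[0],P[1],.006),-.175))
print("grey",onz("top",459,251,.016))
```

```text
281 200 93 93 ((326.66619873046875, 245.97837829589844), (92.3752212524414, 92.93983459472656), 18.593042373657227)
[ 0.4431 -0.2668  0.016 ] tool [ 1.5 99.6  4.1] (array([  1.5, 109.6,   4.1]), array([ 0.001,  0.001, -0.001]))
[ 0.4427 -0.2667  0.016 ] tool [ 1.5 99.6  3.7] (array([  1.5, 109.6,   3.7]), array([ 0.001,  0.001, -0.001]))
grey [ 0.53727135 -0.35997694  0.016     ]
```

{"fn": "carry_out", "kwargs": {"deltas": [[1,[2,50,4],[0,0,0]],[1,[2,90,4],[0,0,0]],[1,[2,107,4],[0,0,0]],[1,[2,107,4],[0,0,0]],[-0.5,[2,107,4],[0,0,0]],[-0.5,[2,107,4],[0,0,0]],[-0.5,[2,107,4],[0,0,0]],[-0.5,[2,107,4],[0,0,0]]], "grip_force": 12}}

```text
clock: 9.65
ee_pos: [0.4433, -0.2687, 0.0102]
ee_rot: [[-0.174, 0.001, 0.985], [-0.985, -0.001, -0.174], [0.001, -1.0, 0.001]]
wrist_force: [-0.2, -0.2, 3.9]
grip_width: 0.0607
```

```bash
cat > ring.py <<'E'
from h import *
import sys
def ring(im,s,z):
    R=np.array(s["ee_rot"]);p=np.array(s["ee_pos"])
    m=mask(im,(20,90,90),(36,255,255),(320,300),85)
    hier=cv2.findContours(m,cv2.RETR_CCOMP,cv2.CHAIN_APPROX_NONE)
    for cc,hh in zip(*[hier[0],hier[1][0]]):
        if cv2.contourArea(cc)>900: e=cv2.fitEllipse(cc); P=onz("wrist",*e[0],z); print(np.round(e[0],1),np.round(e[1],1),P.round(4),"tool mm",(R.T@(P-p)*1000).round(1))
E
python3 - <<'E'
from ring import *
s=read_state(); R=np.array(s["ee_rot"]);p=np.array(s["ee_pos"]);print(s["clock"],s["grip_width"],p.round(4),np.round(s["wrist_force"],1))
im=viewer.snapshot("wrist");cv2.imwrite("pics/w9.png",im); ring(im,s,.016)
print(todelta(R,p,(p[0],p[1],.14),-.175),todelta(R,p,(.5738,-.1325,.14),-.175))
E
```

```text
9.65 0.06073865903903827 [ 0.4433 -0.2687  0.0102] [-0.2 -0.2  3.9]
[320.6 291.9] [139.9 141.6] [ 0.4435 -0.2656  0.016 ] tool mm [-3.1 -5.8 -0.3]
[320.5 295.6] [79.9 87.8] [ 0.4432 -0.2673  0.016 ] tool mm [-1.4 -5.8 -0.3]
(array([ 1.000e-01, -1.298e+02,  2.000e-01]), array([-0.001, -0.   ,  0.001])) (array([-156.8, -129.7,  105. ]), array([-0.001, -0.   ,  0.001]))
```

View pics/w9.png

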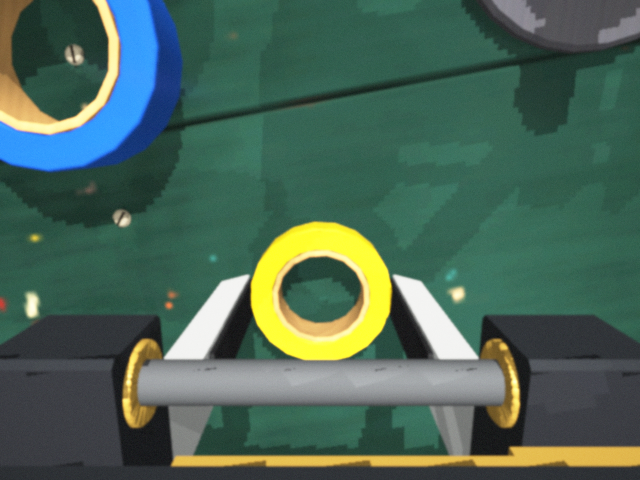

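{"fn": "carry_out", "kwargs": {"deltas": [[-0.5,[0,-40,0],[0,0,0]],[-0.5,[0,-90,0],[0,0,0]],[-0.5,[-20,-120,13],[0,0,0]],[-0.5,[-65,-122,43],[0,0,0]],[-0.5,[-110,-122,74],[0,0,0]],[-0.5,[-145,-122,97],[0,0,0]],[-0.5,[-157,-122,105],[0,0,0]],[-0.5,[-157,-122,105],[0,0,0]],[-0.5,[-157,-122,105],[0,0,0]],[-0.5,[-157,-122,105],[0,0,0]]], "grip_force": 12}}

```text
clock: 10.95
ee_pos: [0.5728, -0.1331, 0.1314]
ee_rot: [[-0.176, -0.0, 0.984], [-0.984, -0.0, -0.176], [0.0, -1.0, -0.0]]
wrist_force: [-0.1, -0.9, -0.4]
grip_width: 0.0607
```

Run:
```python
from ring import *
s=read_state(); R=np.array(s["ee_rot"]);p=np.array(s["ee_pos"]);print(s["clock"],s["grip_width"],p.round(4),np.round(s["wrist_force"],1))
im=viewer.snapshot("wrist");cv2.imwrite("pics/w10.png",im); ring(im,s,p[2]+.006)
print(todelta(R,p,(.574,-.1321,p[2]),-.175))
```

```text
10.95 0.06066340140144714 [ 0.5728 -0.1331  0.1314] [-0.1 -0.9 -0.4]
[320.8 291.4] [140.4 141.3] [ 0.5732 -0.1296  0.1374] tool mm [-3.5 -6.  -0.2]
[320.5 295.2] [83.  88.9] [ 0.5728 -0.1313  0.1374] tool mm [-1.8 -6.  -0.3]
(array([-1.2, -0. ,  1. ]), array([ 0.   , -0.002,  0.   ]))
```

View pics/w10.png

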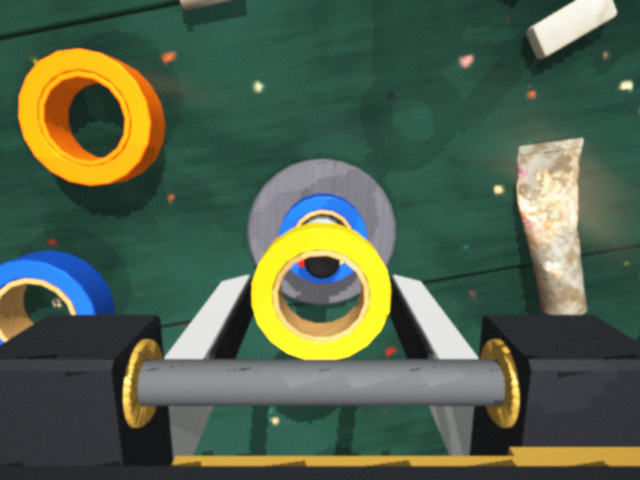

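{"fn": "carry_out", "kwargs": {"deltas": [[-0.5,[-0.5,25,1],[0,0,0]],[-0.5,[-0.5,45,1],[0,0,0]],[-0.5,[-0.5,60,1],[0,0,0]],[-0.5,[-0.5,65,1],[0,0,0]],[-0.5,[-0.5,65,1],[0,0,0]]], "grip_force": 12}}

```text
clock: 11.62
ee_pos: [0.5746, -0.1318, 0.0665]
ee_rot: [[-0.174, -0.0, 0.985], [-0.985, 0.0, -0.174], [-0.0, -1.0, -0.0]]
wrist_force: [-0.0, -0.9, -0.2]
grip_width: 0.0606
```

Run:
```python
from ring import *
s=read_state(); R=np.array(s["ee_rot"]);p=np.array(s["ee_pos"]);print(s["clock"],s["grip_width"],p.round(4),np.round(s["wrist_force"],1))
im=viewer.snapshot("wrist");cv2.imwrite("pics/w11.png",im)
```

```text
11.625 0.06056946816495256 [ 0.5746 -0.1318  0.0665] [-0.  -0.9 -0.2]
```

View pics/w11.png

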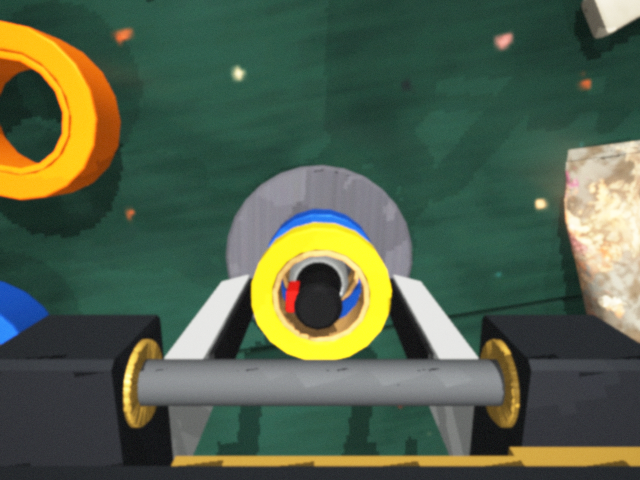

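The knob sits at about (318,303) against the ring centre (320,295), which is good; I shift under 1 mm in tool −z and lower.

{"fn": "carry_out", "kwargs": {"deltas": [[-0.5,[0,5,-0.8],[0,0,0]],[-0.5,[0,13,-0.8],[0,0,0]],[-0.5,[0,20,-0.8],[0,0,0]],[-0.5,[0,26,-0.8],[0,0,0]],[-0.5,[0,28,-0.8],[0,0,0]],[-0.5,[0,28,-0.8],[0,0,0]]], "grip_force": 12}}

```text
clock: 12.42
ee_pos: [0.574, -0.1315, 0.0385]
ee_rot: [[-0.174, 0.0, 0.985], [-0.985, -0.0, -0.174], [0.0, -1.0, 0.0]]
wrist_force: [0.2, -0.4, 0.0]
grip_width: 0.0607
```

Run:
```python
from ring import *
s=read_state(); R=np.array(s["ee_rot"]);p=np.array(s["ee_pos"]);print(s["clock"],s["grip_width"],p.round(4),np.round(s["wrist_force"],1))
im=viewer.snapshot("wrist");cv2.imwrite("pics/w12.png",im)
```

```text
12.425 0.060718213705168195 [ 0.574  -0.1315  0.0385] [ 0.2 -0.4  0. ]
```

View pics/w12.png

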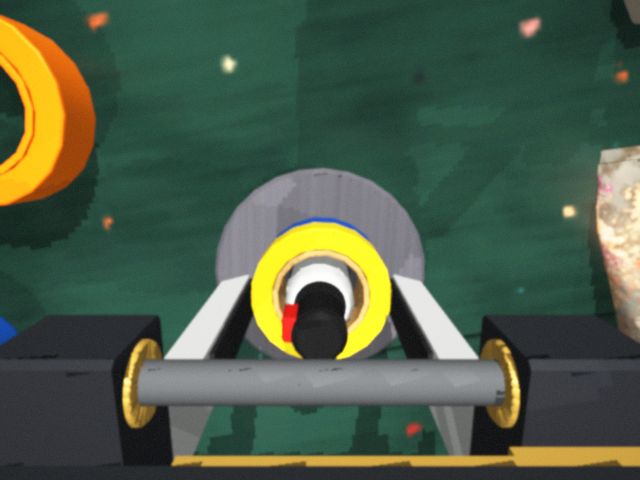

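{"fn": "carry_out", "kwargs": {"deltas": [[-0.5,[0,1,0],[0,0,0]],[0.8,[0,1,0],[0,0,0]],[0.8,[0,1,0],[0,0,0]],[1,[0,0,0],[0,0,0]],[1,[0,-25,0],[0,0,0]],[1,[0,-65,0],[0,0,0]],[1,[0,-100,0],[0,0,0]],[1,[0,-110,0],[0,0,0]],[1,[0,-110,0],[0,0,0]],[1,[0,-110,0],[0,0,0]]]}}

```text
clock: 13.72
ee_pos: [0.5725, -0.131, 0.1463]
ee_rot: [[-0.174, -0.003, 0.985], [-0.985, 0.001, -0.174], [-0.001, -1.0, -0.004]]
wrist_force: [-0.3, 0.5, 1.2]
grip_width: 0.0939
```

Run:
```python
from ring import *
s=read_state(); R=np.array(s["ee_rot"]);p=np.array(s["ee_pos"]);print(s["clock"],s["grip_width"],p.round(4),np.round(s["wrist_force"],1),R.round(3).tolist())
im=viewer.snapshot("wrist");cv2.imwrite("pics/w13.png",im)
cv2.imwrite("pics/s13.png",cv2.resize(viewer.snapshot("side")[270:350,280:400],None,fx=6,fy=6,interpolation=2))
h=cv2.cvtColor(im,cv2.COLOR_BGR2HSV)
cv2.imwrite("pics/c13.png",cv2.resize(im[150:310,230:400],None,fx=3.5,fy=3.5,interpolation=2))
```

```text
13.725 0.09389766108329448 [ 0.5725 -0.131   0.1463] [-0.3  0.5  1.2] [[-0.174, -0.003, 0.985], [-0.985, 0.001, -0.174], [-0.001, -1.0, -0.004]]
```

View pics/c13.png

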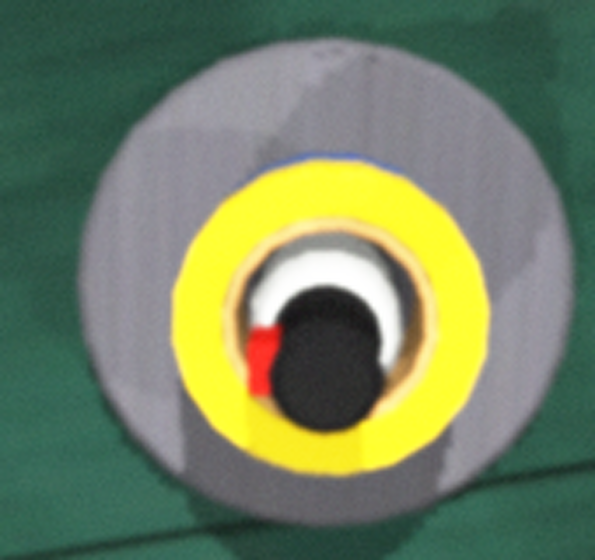

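View pics/s13.png

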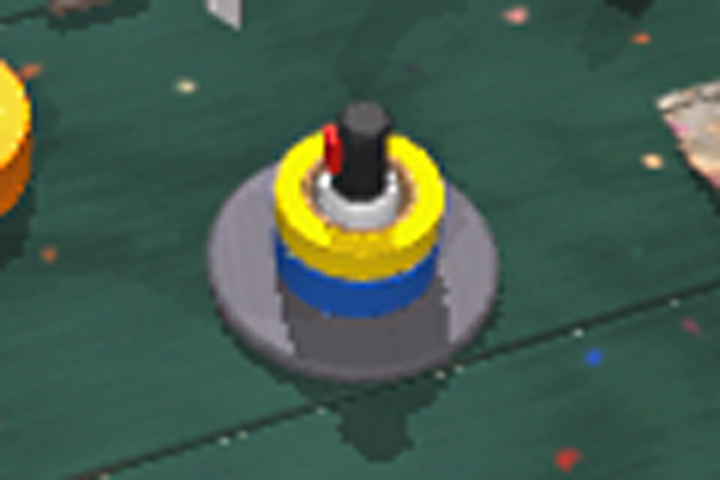

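Both rolls are down: yellow sits on blue, with the post top a little above it. The knob top is at about (323.7,257) in the wrist view.

Run:
```python
from ring import *
s=read_state(); R=np.array(s["ee_rot"]);p=np.array(s["ee_pos"]);print(p.round(4),R[:,1].round(4))
P=onz("wrist",323.7,257.1,.083); print(P.round(4),(R.T@(P-p)*1000).round(1))
im=viewer.snapshot("top"); cv2.imwrite("pics/t13.png",im)
G=P-.001*np.array([.985,-.174,0]); 
for z in (.09,.053): print(todelta(R,p,(G[0],G[1],z),-.175))
```

```text
[ 0.5726 -0.1311  0.1464] [-0.0034  0.0013 -1.    ]
[ 0.5739 -0.1308  0.083 ] [-0.4 63.4  1.4]
(array([-0.4, 56.4,  0.4]), array([ 0.004, -0.   , -0.001]))
(array([-0.4, 93.4,  0.5]), array([ 0.004, -0.   , -0.001]))
```

{"fn": "carry_out", "kwargs": {"deltas": [[1,[0,40,0.5],[0,0,0]],[0.2,[0,75,0.5],[0,0,0]],[0,[0,93,0.5],[0,0,0]],[0,[0,93,0.5],[0,0,0]],[-0.3,[0,93,0.5],[0,0,0]],[-0.4,[0,93,0.5],[0,0,0]]], "grip_force": 30}}

```text
clock: 14.62
ee_pos: [0.5758, -0.1321, 0.0572]
ee_rot: [[-0.174, 0.003, 0.985], [-0.985, -0.001, -0.174], [0.001, -1.0, 0.003]]
wrist_force: [0.6, -0.1, -0.7]
grip_width: 0.0474
```

Run:
```python
from ring import *
s=read_state(); R=np.array(s["ee_rot"]);p=np.array(s["ee_pos"]);print(s["clock"],s["grip_width"],p.round(4),np.round(s["wrist_force"],1))
im=viewer.snapshot("wrist");cv2.imwrite("pics/w14.png",im)
cv2.imwrite("pics/s14.png",cv2.resize(viewer.snapshot("side")[250:350,270:420],None,fx=5,fy=5,interpolation=2))
```

```text
14.625 0.04735528081312098 [ 0.5758 -0.1321  0.0572] [ 0.6 -0.1 -0.7]
```

View pics/w14.png

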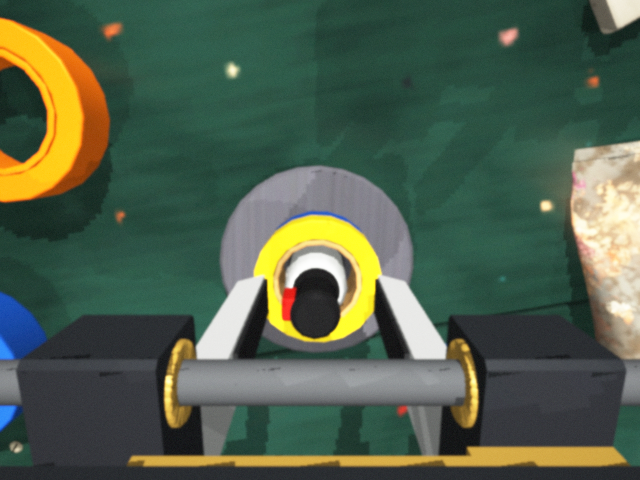

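View pics/s14.png

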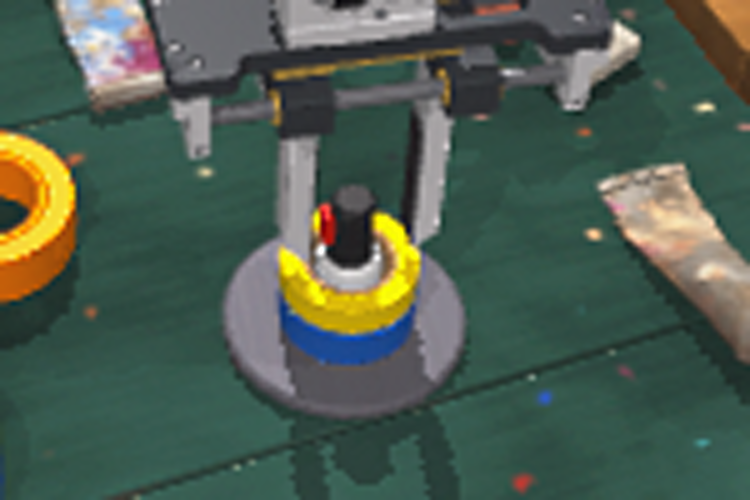

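{"fn": "carry_out", "kwargs": {"deltas": [[-0.4,[0,0,0],[0,0,0]],[-0.4,[0,0,0],[0,0,0]]]}}

```text
clock: 14.98
ee_pos: [0.5739, -0.1315, 0.0556]
ee_rot: [[-0.174, -0.001, 0.985], [-0.985, 0.0, -0.174], [0.0, -1.0, -0.001]]
wrist_force: [-0.8, 0.9, 0.4]
grip_width: 0.0286
```

Run:
```python
from ring import *
s=read_state(); R=np.array(s["ee_rot"]);p=np.array(s["ee_pos"]);print(s["clock"],s["grip_width"],p.round(4),np.round(s["wrist_force"],1),np.abs(s["qvel"]).max())
im=viewer.snapshot("wrist");cv2.imwrite("pics/w15.png",im)
cv2.imwrite("pics/c15.png",cv2.resize(im[200:360,230:410],None,fx=4,fy=3.7,interpolation=2))
```

```text
14.975 0.0286114847202181 [ 0.5739 -0.1315  0.0556] [-0.8  0.9  0.4] 0.003680565028528546
```

View pics/c15.png

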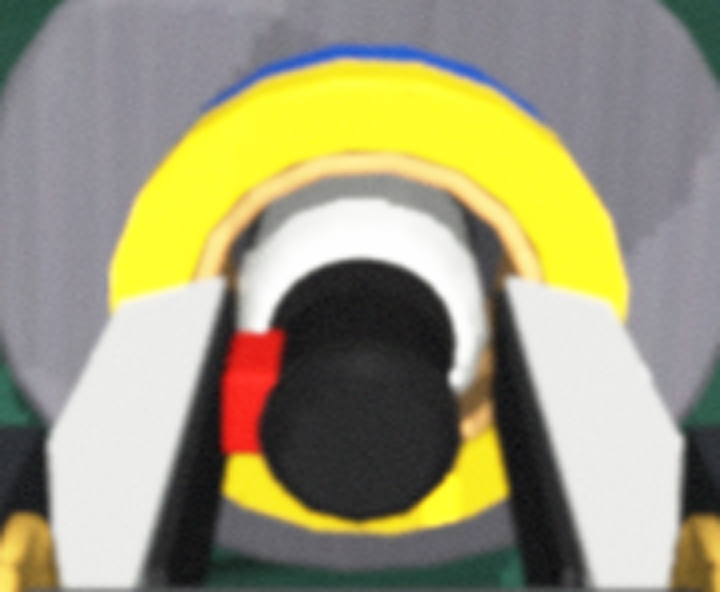

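The jaws straddle the knob, and the button side is nearly touching. I shift 1.5 mm towards the button, go 2 mm lower and squeeze.

{"fn": "carry_out", "kwargs": {"deltas": [[-0.4,[0,2,-1.5],[0,0,0]],[-0.4,[0,2,-1.5],[0,0,0]],[-1,[0,2,-1.5],[0,0,0]],[-1,[0,2,-1.5],[0,0,0]],[-1,[0,2,-1.5],[0,0,0]],[-1,[0,2,-1.5],[0,0,0]]], "grip_force": 40}}

```text
clock: 15.78
ee_pos: [0.5733, -0.1314, 0.0535]
ee_rot: [[-0.174, 0.001, 0.985], [-0.985, -0.0, -0.174], [0.0, -1.0, 0.001]]
wrist_force: [1.7, 0.4, -0.9]
grip_width: 0.0191
```

Run:
```python
from ring import *
s=read_state(); R=np.array(s["ee_rot"]);p=np.array(s["ee_pos"]);print(s["clock"],s["grip_width"],p.round(4),np.round(s["wrist_force"],1),np.abs(s["qvel"]).max())
im=viewer.snapshot("wrist");cv2.imwrite("pics/w16.png",im)
cv2.imwrite("pics/c16.png",cv2.resize(im[200:360,230:410],None,fx=4,fy=3.7,interpolation=2))
```

```text
15.775 0.01913265617344541 [ 0.5733 -0.1314  0.0535] [ 1.7  0.4 -0.9] 0.001180925731136291
```

View pics/c16.png

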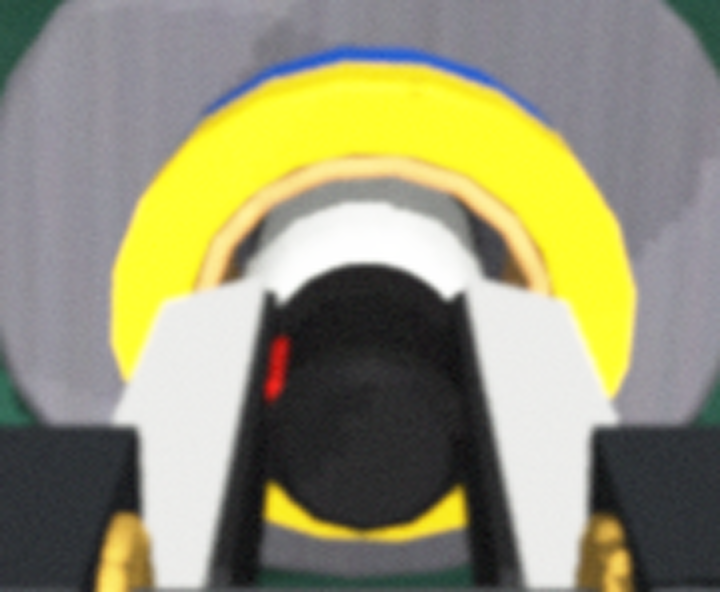

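Width 19 mm: the button is fully in. Next I draw the handle slowly and watch the force.

{"fn": "carry_out", "kwargs": {"deltas": [[-1,[0,-2,0],[0,0,0]],[-1,[0,-5,0],[0,0,0]],[-1,[0,-10,0],[0,0,0]],[-1,[0,-15,0],[0,0,0]],[-1,[0,-20,0],[0,0,0]],[-1,[0,-25,0],[0,0,0]],[-1,[0,-25,0],[0,0,0]]], "grip_force": 40}}

```text
clock: 16.7
ee_pos: [0.5731, -0.1314, 0.0792]
ee_rot: [[-0.174, 0.001, 0.985], [-0.985, -0.0, -0.174], [0.0, -1.0, 0.001]]
wrist_force: [1.7, 0.1, 0.5]
grip_width: 0.0195
```

Run:
```python
from ring import *
s=read_state(); R=np.array(s["ee_rot"]);p=np.array(s["ee_pos"]);print(s["clock"],s["grip_width"],p.round(4),np.round(s["wrist_force"],1),np.abs(s["qvel"]).max())
cv2.imwrite("pics/w17.png",viewer.snapshot("wrist"))
cv2.imwrite("pics/s17.png",cv2.resize(viewer.snapshot("side")[230:350,270:420],None,fx=5,fy=5,interpolation=2))
```

```text
16.7 0.01949090857284817 [ 0.5731 -0.1314  0.0792] [1.7 0.1 0.5] 0.012085017453243899
```

View pics/s17.png

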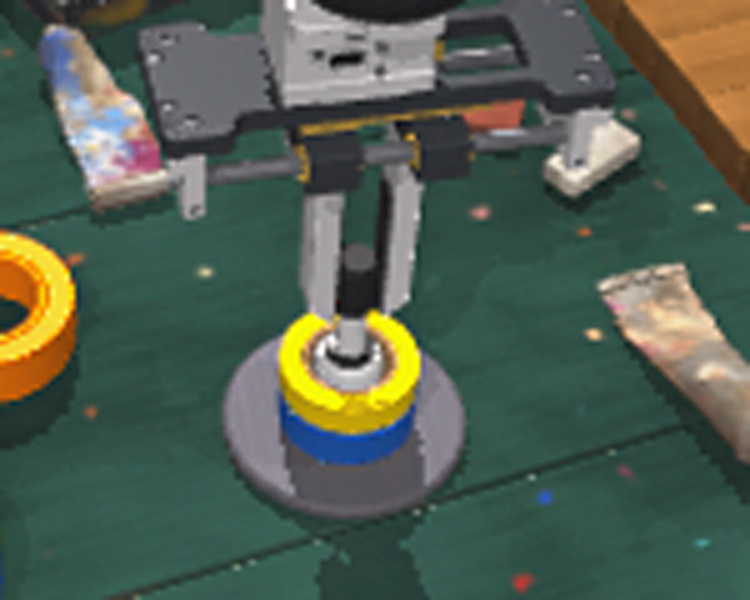

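The handle is sliding out with the foot still on the table. Now on to the last stop.

{"fn": "carry_out", "kwargs": {"deltas": [[-1,[0,-5,0],[0,0,0]],[-1,[0,-10,0],[0,0,0]],[-1,[0,-15,0],[0,0,0]],[-1,[0,-20,0],[0,0,0]],[-1,[0,-25,0],[0,0,0]],[-1,[0,-30,0],[0,0,0]],[-1,[0,-35,0],[0,0,0]],[-1,[0,-40,0],[0,0,0]],[-1,[0,-43,0],[0,0,0]],[-1,[0,-46,0],[0,0,0]],[-1,[0,-49,0],[0,0,0]],[-1,[0,-52,0],[0,0,0]],[-1,[0,-52,0],[0,0,0]]], "grip_force": 40}}

```text
clock: 18.42
ee_pos: [0.5722, -0.1311, 0.1297]
ee_rot: [[-0.174, -0.002, 0.985], [-0.985, 0.001, -0.174], [-0.0, -1.0, -0.002]]
wrist_force: [0.6, -0.0, -8.4]
grip_width: 0.0193
```

Run:
```python
from ring import *
s=read_state(); R=np.array(s["ee_rot"]);p=np.array(s["ee_pos"]);print(s["clock"],s["grip_width"],p.round(4),np.round(s["wrist_force"],1),np.abs(s["qvel"]).max())
cv2.imwrite("pics/w18.png",viewer.snapshot("wrist"))
cv2.imwrite("pics/s18.png",cv2.resize(viewer.snapshot("side")[210:350,270:420],None,fx=4.2,fy=4.2,interpolation=2))
```

```text
18.425 0.019324288350295194 [ 0.5722 -0.1311  0.1297] [ 0.6 -0.  -8.4] 0.005287908474782466
```

View pics/s18.png

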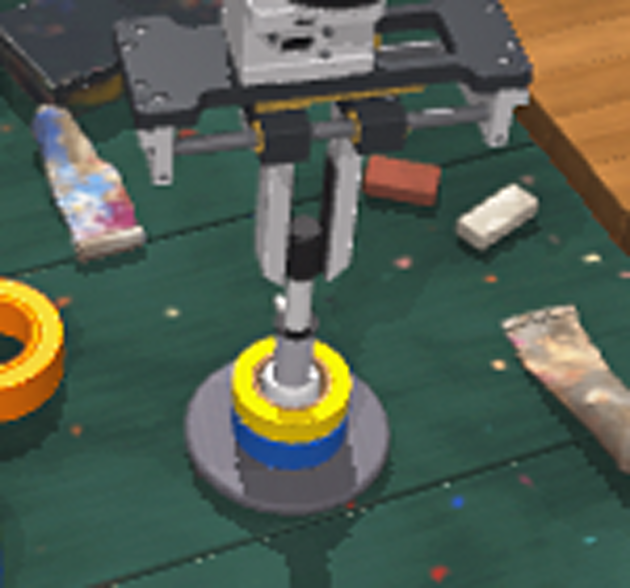

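The second stop is reached: the full weight (8.4 N) is on the wrist after 76 mm of travel. Now lift.

{"fn": "carry_out", "kwargs": {"deltas": [[-1,[0,-4,0],[0,0,0]],[-1,[0,-10,0],[0,0,0]],[-1,[0,-18,0],[0,0,0]],[-1,[0,-26,0],[0,0,0]],[-1,[0,-34,0],[0,0,0]],[-1,[0,-42,0],[0,0,0]],[-1,[0,-50,0],[0,0,0]],[-1,[0,-58,0],[0,0,0]],[-1,[0,-64,0],[0,0,0]],[-1,[0,-66,0],[0,0,0]],[-1,[0,-66,0],[0,0,0]],[-1,[0,-66,0],[0,0,0]],[-1,[0,-66,0],[0,0,0]],[-1,[0,-66,0],[0,0,0]]], "grip_force": 40}}

```text
clock: 20.27
ee_pos: [0.5728, -0.1313, 0.1962]
ee_rot: [[-0.174, -0.0, 0.985], [-0.985, 0.0, -0.174], [-0.0, -1.0, -0.0]]
wrist_force: [0.4, -0.4, -7.8]
grip_width: 0.0194
```

Run:
```python
from ring import *
s=read_state(); R=np.array(s["ee_rot"]);p=np.array(s["ee_pos"]);print(s["clock"],s["grip_width"],p.round(4),np.round(s["wrist_force"],1),np.abs(s["qvel"]).max())
cv2.imwrite("pics/w19.png",viewer.snapshot("wrist"))
im=viewer.snapshot("side"); cv2.imwrite("pics/s19f.png",im); cv2.imwrite("pics/s19.png",cv2.resize(im[180:350,260:420],None,fx=3.5,fy=3.5,interpolation=2))
```

```text
20.275 0.01942297428473476 [ 0.5728 -0.1313  0.1962] [ 0.4 -0.4 -7.8] 0.002411936033006717
```

View pics/s19f.png

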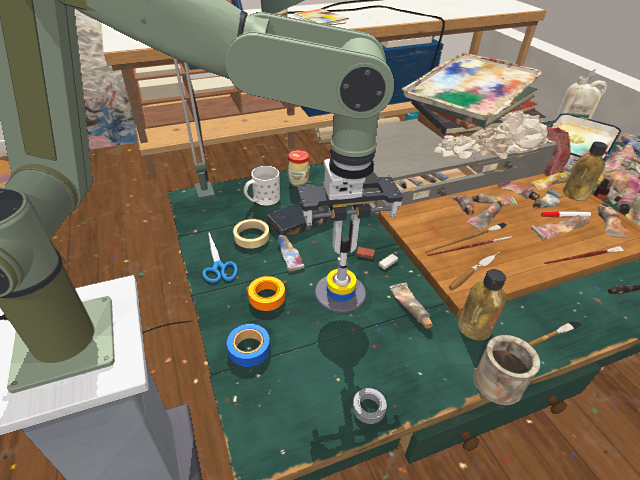

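View pics/s19.png

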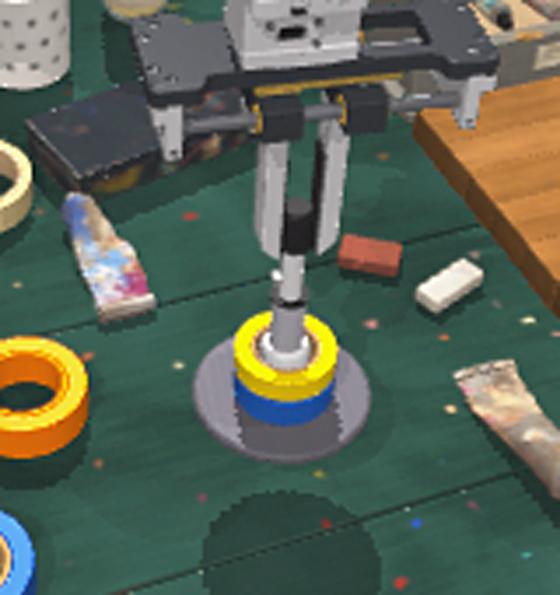

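View pics/w19.png

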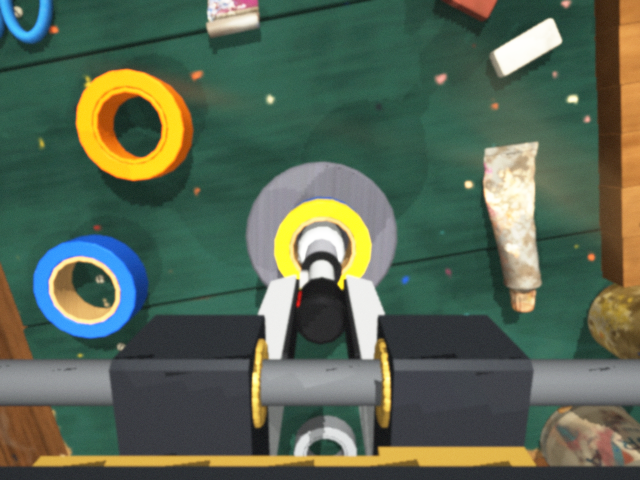

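The caddy hangs upright about 7 cm up with both handle sections out and both rolls home. The other things have not moved, so I'm handing in.

```bash
python3 -c "
from station import bot
print(bot.sign_off())"
```

```text
the job is handed in; nothing more can be done
None
```

The caddy is loaded and held upright by its fully extended handle, about 7 cm clear of the table. I handed the job in at about 20 s of the 54 s allowed.

- **Rolls:** I set the smaller blue roll on the foot and let it go, then put the yellow roll down on top of it. The side view shows both lying flat, with the post top just above the yellow.
- **Handle:** I gripped the knob with the button squeezed in; the jaws read 19 mm. Over about 72 mm of travel the handle came out past the first stop to the last one. The full weight of about 8 N then came onto the wrist.
- **Final hold:** The last check showed the tool at 0.196 m, 143 mm above where it gripped. Jaw width was 19.4 mm, wrist force −7.8 N and the arm was still.
- **Other things:** The rest of the table looks unmoved in the last side view.

No check failed. The jar, the mug and the first paint tube were checked only by eye. The wrist camera's estimates of the foot and roll centres differed by up to about 2 mm, which the holes' clearance absorbed. The wrist also read 10 N and 4 N upwards while I was gripping the two rolls on the table. I took this as light fingertip contact, well under the 40 N limit.

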